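# Clamp a tube in a hinged bench clamp with a swing bolt

### The arm

A 6-joint arm with a two-finger parallel gripper is mounted at the origin on a cart in front of the work surface, level with it; the furniture and walls round the work are solid. World frame = base frame: x ahead of the robot, y to its left, z up, the work surface at z = 0. Lengths are in mm, angles in rad, forces in N, time in s.
With the tool pointing down it reaches from about 375 to 900 mm from the base axis. Payload 3.1 kg.
Tool frame: the origin (TCP) lies midway between the tips of the shut fingers; the grasp point (between the pads) lies 19 mm behind it; z points along the fingers, y is the line along which they close (so a half turn about z gives the same grasp; the last joint's range is limited). The gripper opens to 87 mm and grips with 3 to 60 N. Pads are 19 mm wide; open, the fingers measure 117 mm over their backs; the gripper's body (75 mm by 190 mm) begins 51 mm behind the grasp point.
Start: joints at [-1.423, 0.527, 1.433, -0, 1.181, -0.178], TCP at [200.064, -592.09, 222.548] pointing down, gripper open.
Joint ranges: [-3.08, 3.08], [-0.75, 2.2], [0.22, 2.44], [-1.43, 4.57], [0, 2.65], [-2.85, 2.85]. Speed limits (rad/s): [2.79, 2.79, 3.14, 3.14, 3.14, 3.14].

### API

Orientations are given as a 3x3 rotation matrix whose columns are the frame's x, y, z axes.
In Python, from workcell import manip gives the robot as it stands.
- The arm moves only by the tool move_arm, never from a script. Its arguments are lists of equal length, an entry for each row: "grip": the finger opening in cm, from 0 to 8.7; "travel": the shift along the world's x, y, z in cm, a list of three; "dr": the turn, a rotation vector about the world's x, y, z in rad, a list of three. In form: {"grip": [grip, ...], "travel": [[tx, ty, tz], ...], "dr": [[wx, wy, wz], ...]}. A call has 1 to 20 rows; each row shifts and turns the commanded pose from where the row before left it; what a row does not reach is not made up. A row lasts 1/10 s, in which the tool goes at most 50 mm and 8.59 degrees, less where a joint would pass 70% of its speed; a pose out of reach is approached as far as the arm can. A call is refused whole if a number of a shift passes 5 or a number of a turn 0.15, either way. A call with a gripper value outside its range is refused whole. The fingers move at their own pace and stop on an object; "squeeze" is the grip in N (left out, the last holds). Time passes only in rows, so rows that do not move let the fingers close. It gives the time, the measured TCP pose, the force, the opening and the grip force at its end, in the units of the state.
- manip.observe(): the state, without advancing time (a new reading comes with each control period).
- manip.snapshot(name): name is "side" or "top"; returns the picture (384x512x3 uint8, red, green, blue); there is no depth.
- manip.calibration(name): a dict with "fov_y" (degrees; the focal length in pixels is half the picture's height over the tangent of half this angle, whatever the lens; pixels are square), "cx", "cy" (the principal point, pixels), "eye" and "orientation" of the camera in the world. Camera axes: x right, y down, z forward; pixel columns grow to the right and rows downward; lengths in mm; the calibration is good to about 2 mm. A picture is of the moment at which its call begins. calibration takes no time and is no camera call.
- manip.finish_job(): hands the job in; it is judged then, once.
The state is a dict: "t": time; "joints": joint angles; "qd": joint speeds; "effort": joint torques, N m; "position": TCP position; "tool_rot": TCP orientation; "ft_force": force on the tool from outside, world axes, zero at the start; "moment": the same for the moment, N m; "grip_width": opening from 0.0 (shut) to 1.0 (fully open); "grasp_force": force on a finger pad.
Only numpy, scipy, OpenCV 4.12 (cv2) and the standard library are available. Lean on these libraries where they do the work, as an engineer would, in place of code of your own. Each camera call takes 0.05 s, during which the arm holds its last target. There are 200 camera calls.

### The job

Clamp the aluminium tube in the bench fixture: slide it along its vee rests until its end butts against the end stop, swing the hinged half of the clamp over and press it down onto the tube, then swing the bolt up into the fork so that its nut rides over the raised lips and drops fully down behind them. The tube is thin-walled, so feel your way and never load the fixture or the tube with more than 60 N, leave the jar, file and pliers beside it alone, and let go of everything.

Things in the scene. Friction and masses are not known exactly. Their poses are not given: they have to be found in the camera images.
- fixture: Dark steel base plate 110 x 250 x 10 mm fixed to the bench, with three grey vee rests, an end stop and, amid them, a tube clamp 36 mm wide (centred at y = 0). Origin: centre of the plate's underside; x from bolt side to hinge side (away from the robot when unturned), y along the tube to the stop, z up. A tube in the vees has its axis at x = 0, z = 45 mm. Lengths below in this frame.
- stop_face (a point): Middle of the end stop's face towards the tube, at x = 0, y = 100, z = 45 mm of the fixture. Upright plate 44 mm wide, top 64 mm above the bench.
- strap_hinge (a point): Hinge axis (along y) of the clamp's hinged half, at x = 31, y = 0, z = 45 mm of the fixture.
- bolt_pivot (a point): Pivot axis (along y) of the swing bolt, at x = -38, y = 0, z = 20 mm of the fixture.
- strap (a joint): Angle of the clamp's hinged steel half (rad): 0 is closed on a tube lying in the vees; grows as it opens up and back towards +x (1.6 is upright, stop at 2.05). Stiff hinge (about 0.12 N m): stays where it is left, so it must be pressed down. Closed, its arch over the tube has its outside top at z = 66 mm and its fork is level, in front of the arch.
- fork (a point): Middle of the fork's slot, level with its upper face; closed: x = -42, y = 0, z = 56 mm. The fork is flat, 8 mm thick, from x = -19 to -55 mm (closed); slot 11 mm wide, open towards -x; each 12.5 mm prong ends in a rounded lip raised 2.5 mm (top z = 58.5, x = -55 to -49 mm). The lip end is 86 mm from the hinge axis along the half, its top 13.5 mm above the axis (closed).
- bolt_swing (a joint): Angle of the swing bolt (rad): 0 is upright in the fork's slot; positive leans outwards, towards -x of the fixture (stop at 1.15; on the other side it stops at -0.03). Stays where it is left (friction about 0.04 N m).
- bolt_lift (a joint): How far the bolt and nut are drawn out along the bolt's axis (m), 0 to 0.010; a spring pulls it home (2 N, rising 0.25 N per mm). With the half closed the nut must rise about 3 mm to pass the lips: pushed inwards and up, its tapered edge cams up from about 0.6 rad (some 4 to 12 N; a level push may jam) and drops behind them below about 0.2 rad. If the half is not right down, the fork may stop the nut, or the nut ends up under it.
- nut (a point): Centre of the round knurled steel nut, diameter 20, height 21 mm, 47 mm from the bolt's pivot along the bolt (shank 8 mm); lower edge tapered by 5 mm. Seated: at x = -38, y = 0, z = 67 mm, underside at z = 56.5 mm.
- tube_centre (a point): Middle of the loose aluminium tube, on its axis: outside diameter 30, length 200 mm, about 0.15 kg, lying along y in the vees, 20 to 50 mm short of the stop at first. Home against the stop: x = 0, y = 0, z = 45 mm of the fixture. Treat its ends as closed.
- jar_c: Bystander: white jar with a beige lid, diameter 40, height 40 mm, standing beyond the end stop. Origin at the centre of its underside.
- file_yellow: Bystander: small file with a yellow handle, 188 mm long, 19 mm high, lying behind the fixture. Origin at the centre of its underside.
- pliers_black: Bystander: pliers with black handles, 120 x 47 x 10 mm, lying in front of the fixture near its stop end. Origin at the centre of the underside.
- tube: The same tube as tube_centre; origin at its centre, y along its axis towards the stop.
Mind the look-alikes: they are no part of the job. Of the things shaped like the tube, the aluminium one is meant.

How it is judged:
By the outcome, as a careful person would: the job done as asked, in the order asked, and still so for the second after the job is handed in, with the robot touching nothing.
It also fails if it takes over 58 s, if anything falls off the work surface, if the arm or the gripper's body presses on something with over 40 N, if the wrist force passes 120 N, or if a joint passes its speed limit or range.

## Working session

There is one attempt and no reset: what is moved stays moved. The work goes in short steps, Python scripts to look and compute and a tool call to move; the robot and the scene stay as the last step left them, time stands still between calls to the robot, and variables do not carry over. Pictures are saved under pics/ and viewed, at most 12 in all, crops included, and the job is handed in when it is done.

Besides the shell and the picture viewer there is one more tool, called after "Emit:" as name(argument=value, ...) on one line, values as JSON. move_arm: Moves the arm, as the interface text tells. Its arguments: {"type":"object","properties":{"grip":{"type":"array","items":{"type":"number"}},"travel":{"type":"array","items":{"type":"array","items":{"type":"number"}}},"dr":{"type":"array","items":{"type":"array","items":{"type":"number"}}},"squeeze":{"type":"number"}},"required":["grip","travel","dr"]}

```bash
mkdir -p pics; ls; python3 - <<'E'
from workcell import manip
import cv2,numpy as np
for n in("side","top"):
    im=manip.snapshot(n); cv2.imwrite(f"pics/{n}0.png",im[:,:,::-1]); print(n,manip.calibration(n))
print(manip.observe())
E
```

```text
pics
side {'fov_y': 46.37672691241908, 'cx': 256.58771826417967, 'cy': 198.14542143944675, 'eye': array([264.43461958, 606.37998664, 740.47754338]), 'orientation': array([[-0.92877064, -0.2513281 ,  0.27243218],
       [-0.37064665,  0.63467556, -0.67809144],
       [-0.00248261, -0.73076749, -0.68262194]])}
top {'fov_y': 57.40403092973206, 'cx': 257.70608136658325, 'cy': 192.3809109286184, 'eye': array([358.32863511, -93.48400995, 933.45528743]), 'orientation': array([[-0.06321299, -0.97585887,  0.20905401],
       [-0.99798951,  0.06277309, -0.00874521],
       [-0.00458887, -0.20918652, -0.97786499]])}
{'t': 0.1, 'joints': array([-1.42349722e+00,  5.28386894e-01,  1.43377750e+00,  1.51142181e-05,
        1.18139538e+00, -1.78472805e-01]), 'qd': array([ 0.00103492, -0.00117487, -0.00306228,  0.00039769, -0.00122676,
       -0.00038929]), 'effort': array([ 5.24294660e-05, -4.40985525e+01, -1.77150464e+01,  6.35485305e-02,
        5.34067419e-02, -4.85454143e-05]), 'position': array([ 199.97484001, -591.44796178,  221.66001504]), 'tool_rot': array([[ 9.47405856e-01,  3.20034479e-01, -2.74876405e-04],
       [ 3.20034391e-01, -9.47403923e-01,  1.94786606e-03],
       [ 3.62965314e-04, -1.93338961e-03, -9.99998065e-01]]), 'ft_force': array([ 0.14480463,  0.57800873, -0.05756622]), 'moment': array([-0.06932145,  0.03202931, -0.00141536]), 'grasp_force': 0.0, 'grip_width': 1.0022563510029354}
```

View pics/side0.png

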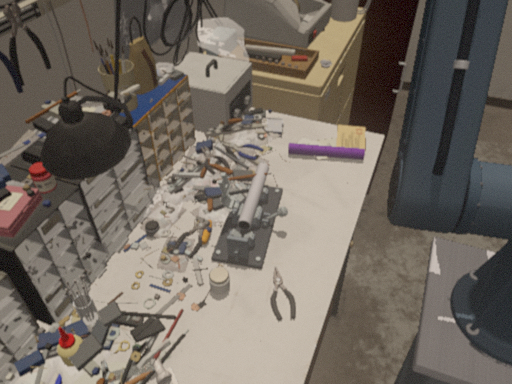

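View pics/top0.png

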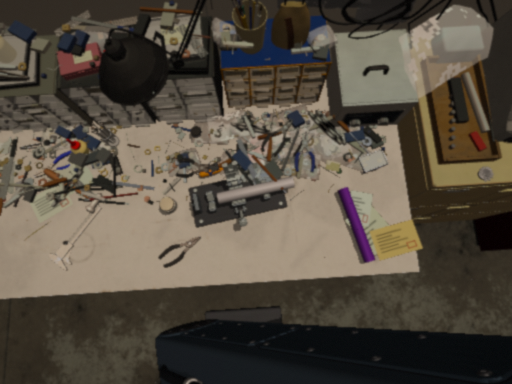

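Candidates for the tube: the aluminium one in the fixture (top ≈ (255,192), side ≈ (257,195)) and the purple roll at top (355,225) / side (325,151). By the description I choose the aluminium one in the vees, and check it in a close crop.

```bash
python3 - <<'E'
import cv2,numpy as np
t=cv2.imread("pics/top0.png")[160:240,180:300]; s=cv2.imread("pics/side0.png")[150:275,205:295]
t=cv2.resize(t,None,fx=3.33,fy=3.33,interpolation=2);s=cv2.resize(s,None,fx=4.4,fy=4.4,interpolation=2)
c=np.zeros((600,800,3),np.uint8);c[:t.shape[0],:t.shape[1]]=t;c[:s.shape[0],402:402+s.shape[1]]=s[:,:398]
cv2.imwrite("pics/c0.png",cv2.convertScaleAbs(c,alpha=1.5))
E
```

```text
(no output)
```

View pics/c0.png

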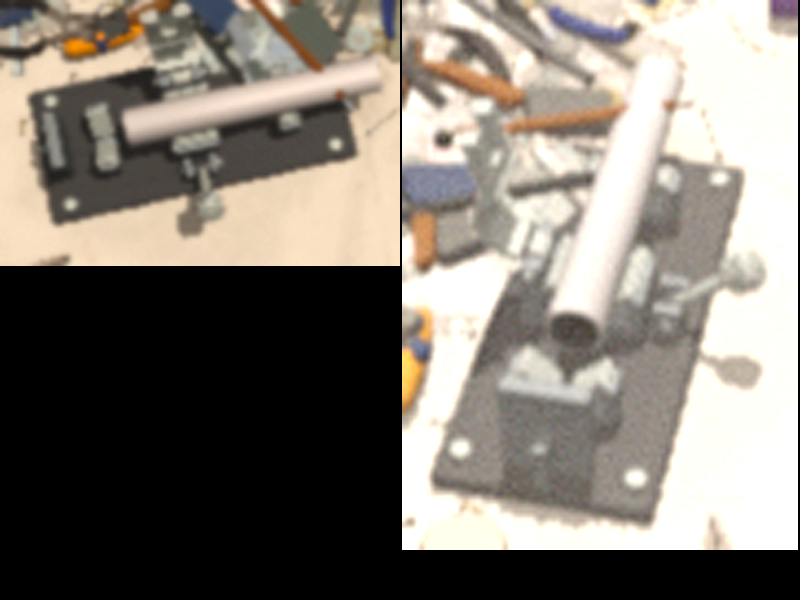

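The crop shows the pinkish-grey aluminium tube in the vees, with its stop-side end at about side px (245,224). The stop is at the left in the top view, the strap is open and leaning back, and the bolt leans out with the nut at top (243,222) / side (283,211). Next I locate these points.

```bash
cat > h.py <<'E'
from workcell import manip
import numpy as np
from scipy.optimize import least_squares
def ray(n,p):
    c=manip.calibration(n); f=192/np.tan(np.radians(c["fov_y"]/2))
    d=np.asarray(c["orientation"])@np.array([(p[0]-c["cx"])/f,(p[1]-c["cy"])/f,1]); return np.asarray(c["eye"]),d/np.linalg.norm(d)
def onz(n,p,z):
    e,d=ray(n,p); return e+d*(z-e[2])/d[2]
def tri(a,b):
    (e1,d1),(e2,d2)=ray("top",a),ray("side",b)
    s=np.linalg.lstsq(np.c_[d1,-d2],e2-e1,rcond=None)[0]; p,q=e1+s[0]*d1,e2+s[1]*d2
    return (p+q)/2,np.linalg.norm(p-q)
def proj(n,P):
    c=manip.calibration(n); f=192/np.tan(np.radians(c["fov_y"]/2))
    v=np.asarray(c["orientation"]).T@(np.asarray(P)-c["eye"]); return np.array([c["cx"]+f*v[0]/v[2],c["cy"]+f*v[1]/v[2]])
E
python3 - <<'E'
from h import *
T=lambda x,y:(x/3.33+180,y/3.33+160)
S=lambda x,y:((x-402)/4.4+205,y/4.4+150)
k=[(55,125),(-55,125),(-55,-125)]
t=[T(30,93),T(52,222),T(356,156)]; s=[S(433,484),S(650,521),S(743,170)]
M=[];W=[]
for n,L in(("top",t),("side",s)):
    for a,b in zip(k,L): p=onz(n,b,10); M.append(a);W.append(p[:2]); print(n,a,p.round(1))
M=np.array(M,float);W=np.array(W)
f=lambda q:(np.c_[M[:,0]*np.cos(q[2])-M[:,1]*np.sin(q[2])+q[0],M[:,0]*np.sin(q[2])+M[:,1]*np.cos(q[2])+q[1]]-W).ravel()
r=least_squares(f,[550,-100,0]);print(r.x,r.fun.reshape(-1,2).round(1))
x,y,a=r.x;R=np.array([[np.cos(a),-np.sin(a),0],[np.sin(a),np.cos(a),0],[0,0,1]])
loc=lambda P:(R.T@(np.array(P)-[x,y,0])).round(1)
nut,e=tri(T(210,205),S(747,270));print("nut",loc(nut),e)
print("tube end +y top",loc(onz("top",T(127,126),45)),"side",loc(onz("side",S(577,328),45)))
print("far end top",loc(onz("top",T(379,76),45)),"side",loc(onz("side",S(660,62),45)))
for nm,P in dict(stop=(0,100,45),nutS=(-38,0,67),hinge=(31,0,45)).items():
    Pw=R@np.array(P)+[x,y,0]; print(nm,Pw.round(1),proj("top",Pw).round(0),proj("side",Pw).round(0))
# strap tip for angles
for th in(1.2,1.4,1.6,1.8,2.05):
    c,s_=np.cos(th),np.sin(th); P=np.array([31-86*c+13.5*s_*1,0,45+86*s_+13.5*c]);Pw=R@P+[x,y,0]; a,b=proj("top",Pw),proj("side",Pw)
    print(th,Pw.round(0),((a-[180,160])*3.33).round(),((b-[205,150])*4.4+[402,0]).round())
E
```

```text
top (55, 125) [580.   82.8  10. ]
top (-55, 125) [473.9  67.7  10. ]
top (-55, -125) [ 511.4 -177.    10. ]
side (55, 125) [572.3  90.   10. ]
side (-55, 125) [468.9  72.6  10. ]
side (-55, -125) [ 509.7 -174.2   10. ]
[ 5.44211072e+02 -4.44824466e+01  1.63305962e-01] [[-1.8  5. ]
 [-4.3  2.2]
 [-1.1  0.2]
 [ 5.9 -2.2]
 [ 0.7 -2.7]
 [ 0.5 -2.6]]
nut [-74.1  -3.6  51.7] 4.668692896956663
tube end +y top [ 3.8 46.  45. ] side [-1.8 47.  45. ]
far end top [  -1.7 -154.2   45. ] side [   0.8 -163.4   45. ]
stop [528.   54.2  45. ] [198. 204.] [238. 243.]
nutS [506.7 -50.7  67. ] [238. 208.] [266. 205.]
hinge [574.8 -39.4  45. ] [233. 184.] [235. 207.]
1.2 [556. -42. 130.] [174.  77.] [567. 129.]
1.4 [574. -40. 132.] [169.  53.] [532. 121.]
1.6 [591. -37. 131.] [164.  31.] [497. 119.]
1.8 [607. -34. 126.] [160.  11.] [464. 122.]
2.05 [626. -31. 115.] [156.  -9.] [428. 133.]
```

Emit:
move_arm(grip=[0,0,0,0,0,0,0,0,0,0,0,0,0,0,0,0], travel=[[3.1,3,0],[3.1,3,0],[3.1,3,0],[3.1,3,0],[3.1,3,0],[3.1,3,0],[3.1,3,0],[3.1,3,0],[3.1,3,0],[3.1,3,0],[3.1,3,0],[3.4,3,0],[0,0,0],[0,0,-3],[0,0,-3],[0,0,0]], dr=[[0,0,-0.08],[0,0,-0.08],[0.1,0.016,0],[0.1,0.016,0],[0.1,0.016,0],[0,0,0],[0,0,0],[0,0,0],[0,0,0],[0,0,0],[0,0,0],[0,0,0],[0,0,0],[0,0,0],[0,0,0],[0,0,0]])

```text
t: 1.7
position: [571.9, -230.5, 158.4]
tool_rot: [[0.986, 0.155, -0.055], [0.165, -0.939, 0.301], [-0.005, -0.306, -0.952]]
ft_force: [-0.3, 1.0, -1.0]
grip_width: 0.007
grasp_force: 0.0
```

Emit:
move_arm(grip=[0,0,0,0,0], travel=[[0,0,-3],[0,0,-3],[0,0,-3],[0.3,0,-2.7],[0,0,0]], dr=[[0,0,0],[0,0,0],[0,0,0],[0,0,0],[0,0,0]])

```text
t: 2.2
position: [576.1, -231.4, 43.2]
tool_rot: [[0.986, 0.156, -0.052], [0.164, -0.94, 0.299], [-0.002, -0.304, -0.953]]
ft_force: [0.0, 0.1, 0.1]
grip_width: 0.008
grasp_force: 0.0
```

```bash
cat >> h.py <<'E'
import cv2
X,Y,A=544.2,-44.5,0.163
R=np.array([[np.cos(A),-np.sin(A),0],[np.sin(A),np.cos(A),0],[0,0,1]])
def loc(P): return (R.T@(np.array(P)-[X,Y,0])).round(1)
def wor(P): return (R@np.array(P,float)+[X,Y,0]).round(1)
def pic(name):
    o=[]
    for n,(a,b,c,d) in(("top",(150,240,180,300)),("side",(110,275,200,300))):
        im=manip.snapshot(n); cv2.imwrite(f"pics/{n}_{name}.png",im[:,:,::-1]); o.append(im[a:b,c:d,::-1])
    t=cv2.resize(o[0],None,fx=3.6,fy=3.6,interpolation=2);s=cv2.resize(o[1],None,fx=3.6,fy=3.6,interpolation=2)
    c=np.zeros((600,800,3),np.uint8);c[:t.shape[0],:t.shape[1]]=t;c[:594,435:795]=s
    cv2.imwrite(f"pics/c_{name}.png",cv2.convertScaleAbs(c,alpha=1.5))
    s=manip.observe();print(s["t"],s["position"],loc(s["position"]),s["ft_force"])
E
python3 -c "
from h import *
pic('1')"
```

```text
2.3 [ 578.19887052 -232.69312637   46.38851203] [   3.  -191.2   46.4] [ 0.71993312 -0.24343364  0.49689317]
```

View pics/c_1.png

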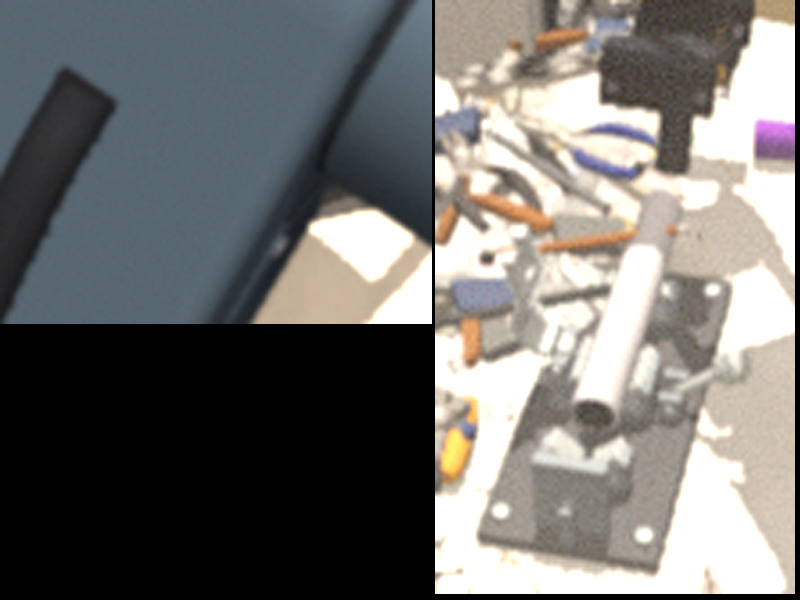

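Side view: the fingers sit behind the tube's far end, roughly on its axis (finger tip at crop (675,170), tube's far end at (663,200)). Now I push along the fixture's +y.

Emit:
move_arm(grip=[0,0,0,0,0,0,0,0,0,0,0,0,0,0], travel=[[-0.08,0.5,-0.1],[-0.08,0.5,0],[-0.08,0.5,0],[-0.08,0.5,0],[-0.08,0.5,0],[-0.08,0.5,0],[-0.08,0.5,0],[-0.08,0.5,0],[-0.08,0.5,0],[-0.08,0.5,0],[-0.08,0.5,0],[-0.08,0.5,0],[-0.05,0.3,0],[0,0,0]], dr=[[0,0,0],[0,0,0],[0,0,0],[0,0,0],[0,0,0],[0,0,0],[0,0,0],[0,0,0],[0,0,0],[0,0,0],[0,0,0],[0,0,0],[0,0,0],[0,0,0]])

```text
t: 3.7
position: [567.8, -168.2, 44.6]
tool_rot: [[0.986, 0.158, -0.048], [0.165, -0.941, 0.296], [0.002, -0.3, -0.954]]
ft_force: [0.9, -0.3, 0.3]
grip_width: 0.004
grasp_force: 0.1
```

```bash
python3 -c "
from h import *
pic('2')"
```

```text
3.8 [ 567.69983549 -168.32701552   44.44793917] [   3.1 -126.    44.4] [-0.45750042 -0.18326482 -0.04426874]
```

View pics/c_2.png

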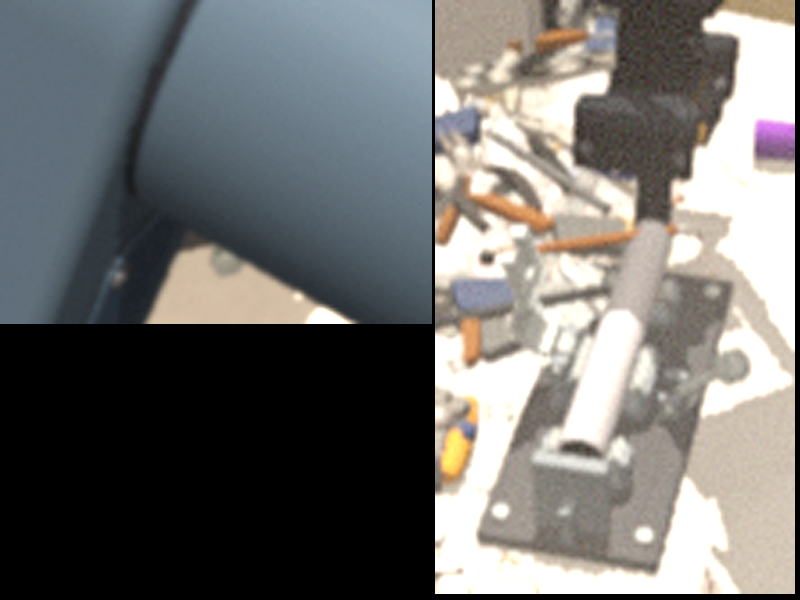

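The tube is following, and its end (crop (582,448)) is now close to the stop. I go slowly from here and watch the force.

Emit:
move_arm(grip=[0,0,0,0,0], travel=[[-0.03,0.2,0],[-0.03,0.2,0],[-0.03,0.2,0],[-0.02,0.1,0],[0,0,0]], dr=[[0,0,0],[0,0,0],[0,0,0],[0,0,0],[0,0,0]])

```text
t: 4.3
position: [566.7, -161.6, 44.5]
tool_rot: [[0.986, 0.158, -0.048], [0.165, -0.941, 0.296], [0.002, -0.3, -0.954]]
ft_force: [-0.5, -0.1, 0.7]
grip_width: 0.005
grasp_force: 0.2
```

Emit:
move_arm(grip=[0,0,0,0], travel=[[-0.02,0.1,0],[-0.02,0.1,0],[-0.02,0.1,0],[0,0,0]], dr=[[0,0,0],[0,0,0],[0,0,0],[0,0,0]])

```text
t: 4.7
position: [566.2, -158.8, 44.5]
tool_rot: [[0.986, 0.158, -0.047], [0.165, -0.941, 0.296], [0.002, -0.3, -0.954]]
ft_force: [0.1, -1.5, -0.9]
grip_width: 0.004
grasp_force: 0.2
```

Emit:
move_arm(grip=[0,0,0,0], travel=[[-0.02,0.1,0],[-0.02,0.1,0],[0,0,0],[0,0,0]], dr=[[0,0,0],[0,0,0],[0,0,0],[0,0,0]])

```text
t: 5.1
position: [565.8, -156.8, 44.6]
tool_rot: [[0.986, 0.158, -0.047], [0.165, -0.941, 0.296], [0.002, -0.3, -0.954]]
ft_force: [0.7, -0.2, 0.3]
grip_width: 0.004
grasp_force: 0.1
```

Emit:
move_arm(grip=[0,0,0], travel=[[-0.02,0.1,0],[-0.02,0.1,0],[0,0,0]], dr=[[0,0,0],[0,0,0],[0,0,0]])

```text
t: 5.4
position: [565.5, -154.9, 44.6]
tool_rot: [[0.986, 0.158, -0.047], [0.165, -0.941, 0.295], [0.002, -0.299, -0.954]]
ft_force: [0.9, -0.9, -0.4]
grip_width: 0.005
grasp_force: 0.3
```

Emit:
move_arm(grip=[0,0,0], travel=[[-0.02,0.1,0],[-0.02,0.1,0],[0,0,0]], dr=[[0,0,0],[0,0,0],[0,0,0]])

```text
t: 5.7
position: [565.1, -152.9, 44.6]
tool_rot: [[0.986, 0.158, -0.047], [0.165, -0.941, 0.295], [0.002, -0.299, -0.954]]
ft_force: [0.2, 0.2, -0.0]
grip_width: 0.007
grasp_force: 0.3
```

Emit:
move_arm(grip=[0,0,0], travel=[[-0.02,0.1,0],[0,0,0],[0,0,0]], dr=[[0,0,0],[0,0,0],[0,0,0]])

```text
t: 6.0
position: [564.9, -152.0, 44.6]
tool_rot: [[0.986, 0.158, -0.047], [0.165, -0.941, 0.296], [0.002, -0.299, -0.954]]
ft_force: [0.5, -1.1, 0.6]
grip_width: 0.005
grasp_force: 0.3
```

Emit:
move_arm(grip=[0,0,0], travel=[[-0.02,0.1,0],[-0.02,0.1,0],[0,0,0]], dr=[[0,0,0],[0,0,0],[0,0,0]])

```text
t: 6.3
position: [565.0, -151.6, 44.6]
tool_rot: [[0.986, 0.158, -0.046], [0.165, -0.942, 0.293], [0.003, -0.296, -0.955]]
ft_force: [-0.3, -4.9, -0.1]
grip_width: 0.006
grasp_force: 2.6
```

Emit:
move_arm(grip=[0,0,0], travel=[[-0.02,0.1,0],[-0.02,0.1,0],[0,0,0]], dr=[[0,0,0],[0,0,0],[0,0,0]])

```text
t: 6.6
position: [565.1, -151.5, 44.6]
tool_rot: [[0.986, 0.159, -0.045], [0.165, -0.943, 0.289], [0.004, -0.293, -0.956]]
ft_force: [-0.9, -9.1, 0.2]
grip_width: 0.006
grasp_force: 4.4
```

```bash
python3 -c "
from h import *
pic('3')"
```

```text
6.7 [ 565.10162913 -151.43204487   44.62717724] [   3.3 -108.9   44.6] [ 0.21526513 -7.91431197 -0.43405211]
```

Wrist reads ~9 N against the motion with the tube stalled, so it butts the stop. I back off, rise, straighten the tool and go behind the strap.

Emit:
move_arm(grip=[0,0,0,0,0,0,0,0,0,0,0,0,0,0,0], travel=[[0.16,-1,0],[0.32,-2,0],[0,0,4],[0,0,4],[0,0,4],[0,0,4],[0.8,2.5,0],[0.8,2.5,0],[0.8,2.5,0],[0.8,2.5,0],[0.9,2.5,0],[0.9,2.3,0],[0.3,0,0],[0,0,0],[0,0,0]], dr=[[0,0,0],[0,0,0],[0,0,0],[0,0,0],[0,0,0],[0,0,0],[-0.1,-0.016,0],[-0.1,-0.016,0],[-0.1,-0.016,0],[0,0,0],[0,0,0],[0,0,0],[0,0,0],[0,0,0],[0,0,0]])

```text
t: 8.2
position: [621.1, -30.7, 204.1]
tool_rot: [[0.986, 0.164, -0.002], [0.164, -0.986, 0.0], [-0.002, -0.001, -1.0]]
ft_force: [-0.2, 0.2, -0.0]
grip_width: 0.004
grasp_force: 0.0
```

```bash
python3 -c "
from h import *
pic('4');print(manip.observe()['tool_rot'].round(3))
for P in [(80,0,205),(80,0,108)]: print(wor(P))"
```

```text
8.3 [621.25438901 -31.10788378 204.31890719] [ 78.2   0.7 204.3] [0.21859722 0.69873612 0.80751226]
[[ 0.987  0.164 -0.001]
 [ 0.164 -0.987  0.   ]
 [-0.001 -0.    -1.   ]]
[623.1 -31.5 205. ]
[623.1 -31.5 108. ]
```

View pics/c_4.png

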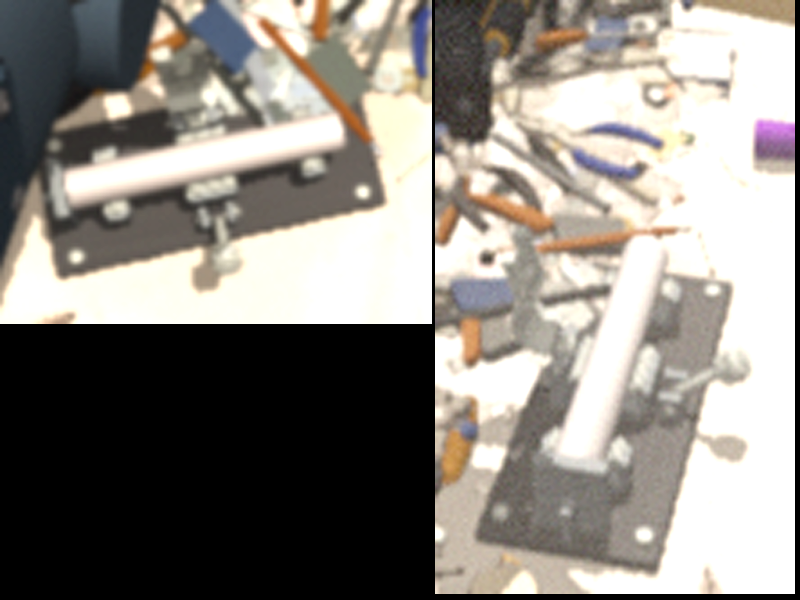

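Top and side views: the tube butts the stop (crop-top (68,185), side (583,462)), and the strap is still open (tip near top (185,58), side (520,238)). I check the strap tip.

```bash
python3 -c "
from h import *
T=lambda x,y:(x/3.6+180,y/3.6+150)
S=lambda x,y:((x-435)/3.6+200,y/3.6+110)
p,e=tri(T(187,57),S(519,238));print('strap tip',loc(p),e)
p,e=tri(T(187,57),S(525,235));print(loc(p),e)
p,e=tri(T(225,258),S(738,366));print('nut',loc(p),e)
print('tcp px side',(proj('side',manip.observe()['position'])-[200,110])*3.6+[435,0])
print('stop px',(proj('side',wor((0,100,64)))-[200,110])*3.6+[435,0],(proj('top',wor((0,100,64)))-[180,150])*3.6)
for q in (1,-1): print((proj('top',wor((-55,q*125,10)))-[180,150])*3.6,(proj('side',wor((-55,q*125,10)))-[200,110])*3.6+[435,0])
"
```

```text
strap tip [ 56.1  -7.7 124.6] 1.1028809295936284
[ 53.6  -7.9 127.8] 1.6752610110594002
nut [-75.1  -2.2  52.7] 6.4860195643239456
tcp px side [469.7122128  132.67985959]
stop px [570.38989552 455.31500742] [ 59.74355621 189.0756303 ]
[ 53.35783691 282.03319304] [656.47402268 566.40409229]
[384.70975753 206.19744276] [732.6434179  280.50440701]
```

Emit:
move_arm(grip=[0,0,0,0,0,0], travel=[[0.6,0,-3],[0,0,-3],[0,0,-2],[0,0,-1.5],[0,0,0],[0,0,0]], dr=[[0,0,0],[0,0,0],[0,0,0],[0,0,0],[0,0,0],[0,0,0]])

```text
t: 8.9
position: [628.2, -30.6, 109.9]
tool_rot: [[0.986, 0.164, 0.001], [0.164, -0.986, -0.0], [0.001, 0.0, -1.0]]
ft_force: [0.9, 0.4, 0.1]
grip_width: 0.005
grasp_force: 0.0
```

Emit:
move_arm(grip=[0,0,0,0,0,0,0,0,0,0,0,0], travel=[[-0.49,-0.08,0],[-0.49,-0.08,0],[-0.49,-0.08,0],[-0.49,-0.08,0],[-0.49,-0.08,0],[-0.67,-0.11,0.13],[-0.67,-0.11,0.13],[-0.67,-0.11,0.13],[-0.6,-0.1,0],[-0.6,-0.1,0],[-0.6,-0.1,0],[0,0,0]], dr=[[0,0,0],[0,0,0],[0,0,0],[0,0,0],[0,0,0],[0,0,0],[0,0,0],[0,0,0],[0,0,0],[0,0,0],[0,0,0],[0,0,0]])

```text
t: 10.1
position: [563.7, -40.4, 113.3]
tool_rot: [[0.986, 0.165, -0.002], [0.165, -0.986, 0.0], [-0.002, -0.001, -1.0]]
ft_force: [0.0, -0.0, 0.5]
grip_width: 0.008
grasp_force: 0.0
```

```bash
python3 -c "
from h import *
pic('5')"
```

```text
10.2 [564.34399458 -40.32711816 113.28506271] [ 20.6   0.8 113.3] [ 0.51186579 -0.1806493   0.80946823]
```

View pics/c_5.png

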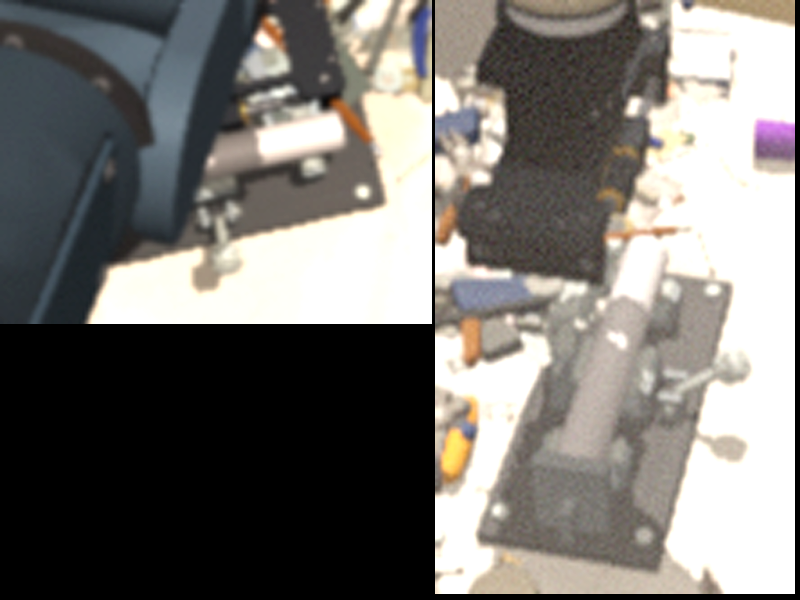

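The strap has come up off its rear position and is partly hidden behind the gripper at crop (565,320). I continue round the arc.

Emit:
move_arm(grip=[0,0,0,0,0,0,0,0,0,0,0,0], travel=[[-0.57,-0.09,-0.12],[-0.57,-0.09,-0.12],[-0.57,-0.09,-0.12],[-0.51,-0.08,-0.35],[-0.51,-0.08,-0.35],[-0.51,-0.08,-0.35],[-0.38,-0.06,-0.5],[-0.38,-0.06,-0.5],[-0.38,-0.06,-0.5],[-0.22,-0.04,-0.4],[-0.22,-0.04,-0.4],[0,0,0]], dr=[[0,0,0],[0,0,0],[0,0,0],[0,0,0],[0,0,0],[0,0,0],[0,0,0],[0,0,0],[0,0,0],[0,0,0],[0,0,0],[0,0,0]])

```text
t: 11.4
position: [516.3, -47.9, 75.6]
tool_rot: [[0.986, 0.165, -0.002], [0.165, -0.986, 0.001], [-0.002, -0.001, -1.0]]
ft_force: [-0.1, -0.6, -0.1]
grip_width: 0.007
grasp_force: 0.0
```

```bash
python3 -c "
from h import *
pic('6')"
```

```text
11.5 [516.79557667 -47.96777615  76.10822534] [-27.6   1.   76.1] [ 0.91176721 -0.25325032  1.51756166]
```

View pics/c_6.png

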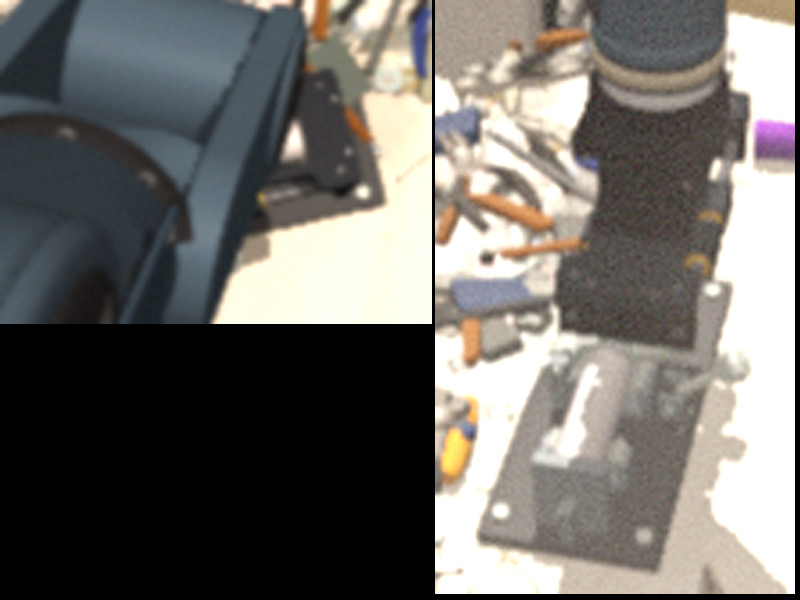

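The strap is nearly level now (its edge runs at crop (560–700,340–355)). I lower on and press gently.

Emit:
move_arm(grip=[0,0,0,0,0], travel=[[-0.16,-0.03,-0.4],[-0.16,-0.03,-0.4],[-0.16,-0.03,-0.4],[-0.16,-0.03,-0.4],[0,0,0]], dr=[[0,0,0],[0,0,0],[0,0,0],[0,0,0],[0,0,0]])

```text
t: 12.0
position: [509.9, -49.2, 59.7]
tool_rot: [[0.986, 0.165, -0.002], [0.165, -0.986, 0.0], [-0.002, -0.001, -1.0]]
ft_force: [-0.9, 0.9, -0.2]
grip_width: 0.007
grasp_force: 0.0
```

Emit:
move_arm(grip=[0,0,0], travel=[[0,0,-0.2],[0,0,-0.2],[0,0,0]], dr=[[0,0,0],[0,0,0],[0,0,0]])

```text
t: 12.3
position: [510.1, -49.2, 56.2]
tool_rot: [[0.986, 0.165, -0.001], [0.165, -0.986, 0.0], [-0.001, -0.0, -1.0]]
ft_force: [-0.8, -0.8, 2.0]
grip_width: 0.004
grasp_force: 0.4
```

Emit:
move_arm(grip=[0,0,0], travel=[[0,0,-0.1],[0,0,-0.1],[0,0,0]], dr=[[0,0,0],[0,0,0],[0,0,0]])

```text
t: 12.6
position: [510.2, -49.2, 55.7]
tool_rot: [[0.986, 0.165, -0.0], [0.165, -0.986, -0.0], [-0.0, 0.0, -1.0]]
ft_force: [-4.0, 0.3, 13.1]
grip_width: 0.009
grasp_force: 6.5
```

13 N at z = 55.7: the strap is seated on the tube. I lift off, move out above the nut and open the fingers.

Emit:
move_arm(grip=[0,0,0,2,4,4,4,4,4], travel=[[0,0,2],[0,0,3],[0,0,2],[-1,-0.16,0],[-1,-0.16,0],[-1,-0.16,0],[-0.9,-0.15,0],[0,0,0],[0,0,0]], dr=[[0,0,0],[0,0,0],[0,0,0],[0,0,0],[0,0,0],[0,0,0],[0,0,0],[0,0,0],[0,0,0]])

```text
t: 13.5
position: [471.4, -55.7, 123.9]
tool_rot: [[0.986, 0.164, -0.001], [0.164, -0.986, 0.0], [-0.001, -0.0, -1.0]]
ft_force: [1.0, -0.2, 0.5]
grip_width: 0.43
grasp_force: 0.0
```

```bash
python3 -c "
from h import *
pic('7')
p=manip.observe()['position']; r=manip.observe()['tool_rot']
for s in(20,-20): print((proj('side',p+s*r[:,1])-[200,110])*3.6+[435,0])
"
```

```text
13.6 [472.16377777 -55.8047895  124.18969114] [-72.9   0.5 124.2] [ 0.40702015 -0.80813895 -1.29505629]
[738.70189584 256.47488143]
[726.7967524  301.81458975]
```

View pics/c_7.png

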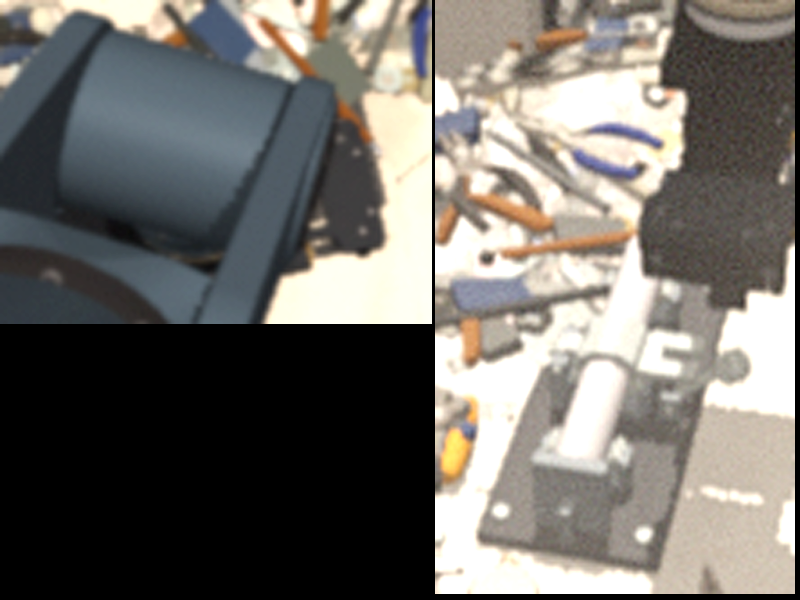

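The strap stays closed with its fork slot free at crop (675,352), and the nut is at (733,366). I check the nut's y against the projection.

```bash
python3 -c "
from h import *
S=lambda P:((proj('side',wor(P))-[200,110])*3.6+[435,0]).round(0)
for th in(.75,.85,.95,1.05): print('nut',th,S((-38-47*np.sin(th),0,20+47*np.cos(th))))
for P in [(-42,0,56),(-55,18,56),(-55,-18,56),(-55,5.5,56),(-55,-5.5,56),(0,18,66),(0,-18,66),(0,100,64)]: print(P,S(P))
im=cv2.imread('pics/side_7.png')[200:225,265:292]
cv2.imwrite('pics/z7.png',cv2.convertScaleAbs(cv2.resize(cv2.imread('pics/side_7.png')[185:230,245:295],None,fx=12,fy=12,interpolation=2),alpha=1.5))
"
```

```text
nut 0.75 [724. 364.]
nut 0.85 [729. 369.]
nut 0.95 [734. 374.]
nut 1.05 [737. 379.]
(-42, 0, 56) [678. 355.]
(-55, 18, 56) [694. 379.]
(-55, -18, 56) [705. 338.]
(-55, 5.5, 56) [698. 365.]
(-55, -5.5, 56) [701. 352.]
(0, 18, 66) [604. 353.]
(0, -18, 66) [618. 313.]
(0, 100, 64) [570. 455.]
```

View pics/z7.png

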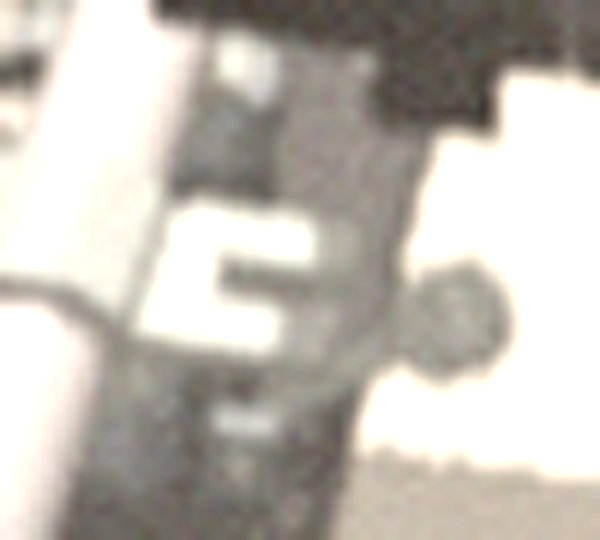

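Emit:
move_arm(grip=[4,4,4,4,4,1.5,1.5,1.5,1.5,1.5], travel=[[-0.1,-0.2,-2.5],[0,0,-2.5],[0,0,-1.7],[0,0,-1],[0,0,0],[0,0,0],[0,0,0],[0,0,0],[0,0,0],[0,0,0]], dr=[[0,0,0],[0,0,0],[0,0,0],[0,0,0],[0,0,0],[0,0,0],[0,0,0],[0,0,0],[0,0,0],[0,0,0]], squeeze=5)

```text
t: 14.6
position: [470.9, -57.5, 47.8]
tool_rot: [[0.986, 0.165, 0.001], [0.165, -0.986, -0.0], [0.001, 0.0, -1.0]]
ft_force: [0.7, 0.9, 1.7]
grip_width: 0.225
grasp_force: 5.0
```

Emit:
move_arm(grip=[1.5,1.5,1.5,1.5,1.5], travel=[[0,0,0],[0,0,0],[-0.19,-0.03,0.16],[-0.19,-0.03,0.16],[0,0,0]], dr=[[0,0,0],[0,0,0],[0,0,0],[0,0,0],[0,0,0]], squeeze=20)

```text
t: 15.1
position: [467.2, -58.2, 50.7]
tool_rot: [[0.986, 0.165, 0.001], [0.165, -0.986, -0.0], [0.001, 0.0, -1.0]]
ft_force: [2.9, 2.8, -1.8]
grip_width: 0.22
grasp_force: 20.0
```

Emit:
move_arm(grip=[1.5,1.5,1.5,1.5,1.5], travel=[[0.29,0.05,0.3],[0.29,0.05,0.3],[0.31,0.05,0.23],[0.31,0.05,0.23],[0,0,0]], dr=[[0,0,0],[0,0,0],[0,0,0],[0,0,0],[0,0,0]])

```text
t: 15.6
position: [479.2, -56.1, 61.4]
tool_rot: [[0.986, 0.165, 0.0], [0.165, -0.986, 0.0], [0.0, 0.0, -1.0]]
ft_force: [1.1, 1.1, -3.6]
grip_width: 0.217
grasp_force: 20.0
```

Emit:
move_arm(grip=[1.5,1.5,1.5,1.5,1.5], travel=[[0.34,0.06,0.18],[0.34,0.06,0.18],[0.36,0.06,0.13],[0.36,0.06,0.13],[0,0,0]], dr=[[0,0,0],[0,0,0],[0,0,0],[0,0,0],[0,0,0]])

```text
t: 16.1
position: [493.5, -53.7, 67.5]
tool_rot: [[0.986, 0.165, 0.001], [0.165, -0.986, -0.0], [0.001, 0.0, -1.0]]
ft_force: [0.1, 0.5, -3.5]
grip_width: 0.217
grasp_force: 20.0
```

Emit:
move_arm(grip=[1.5,1.5,1.5,1.5,1.5], travel=[[0.33,0.05,0.06],[0.33,0.05,0.06],[0.31,0.05,0.02],[0.2,0.03,0.02],[0,0,0]], dr=[[0,0,0],[0,0,0],[0,0,0],[0,0,0],[0,0,0]])

```text
t: 16.6
position: [504.8, -51.8, 68.9]
tool_rot: [[0.986, 0.165, 0.0], [0.165, -0.986, 0.0], [0.0, -0.0, -1.0]]
ft_force: [-1.7, -0.4, -4.0]
grip_width: 0.216
grasp_force: 20.0
```

Emit:
move_arm(grip=[1.5,1.5,1.5,1.5], travel=[[0.15,0.02,0],[0.15,0.02,0],[0,0,0],[0,0,0]], dr=[[0,0,0],[0,0,0],[0,0,0],[0,0,0]])

```text
t: 17.0
position: [507.5, -51.4, 68.9]
tool_rot: [[0.986, 0.165, -0.0], [0.165, -0.986, 0.0], [-0.0, -0.0, -1.0]]
ft_force: [-1.3, 0.4, -3.6]
grip_width: 0.214
grasp_force: 20.0
```

Emit:
move_arm(grip=[1.5,1.5,1.5,1.5,1.5], travel=[[0,0,-0.15],[0,0,-0.15],[0,0,-0.15],[0,0,0],[0,0,0]], dr=[[0,0,0],[0,0,0],[0,0,0],[0,0,0],[0,0,0]])

```text
t: 17.5
position: [508.5, -51.5, 65.8]
tool_rot: [[0.986, 0.165, 0.003], [0.165, -0.986, -0.0], [0.002, 0.001, -1.0]]
ft_force: [-2.9, 1.8, 7.1]
grip_width: 0.219
grasp_force: 20.0
```

Emit:
move_arm(grip=[2.2,3,4,4,4], travel=[[0,0,0],[0,0,0],[0,0,0],[0,0,0],[0,0,0]], dr=[[0,0,0],[0,0,0],[0,0,0],[0,0,0],[0,0,0]])

```text
t: 18.0
position: [507.9, -51.7, 64.4]
tool_rot: [[0.986, 0.165, 0.001], [0.165, -0.986, -0.0], [0.001, 0.0, -1.0]]
ft_force: [0.0, 0.5, -0.2]
grip_width: 0.446
grasp_force: 0.0
```

Emit:
move_arm(grip=[4,4,4,4,4,4,4,4,4,4,4], travel=[[0,0,1],[0,0,2],[0,0,4],[0,0,4],[0,-4,0],[0,-4,0],[0,-4,0],[0,-4,0],[0,-4,0],[0,-4,0],[0,0,0]], dr=[[0,0,0],[0,0,0],[0,0,0],[0,0,0],[0,0,0],[0,0,0],[0,0,0],[0,0,0],[0,0,0],[0,0,0],[0,0,0]])

```text
t: 19.1
position: [508.4, -297.7, 175.5]
tool_rot: [[0.987, 0.16, 0.004], [0.16, -0.987, -0.005], [0.003, 0.005, -1.0]]
ft_force: [-0.1, 1.0, -0.3]
grip_width: 0.462
grasp_force: 0.0
```

```bash
python3 -c "
from h import *
pic('8')
a=cv2.imread('pics/top_8.png')[185:240,205:275];b=cv2.imread('pics/side_8.png')[175:225,235:300]
c=np.zeros((600,800,3),np.uint8)
a=cv2.resize(a,None,fx=5.7,fy=5.7,interpolation=2);b=cv2.resize(b,None,fx=6,fy=6,interpolation=2)
c[:a.shape[0],:a.shape[1]]=a;c[:b.shape[0],405:405+b.shape[1]]=b
cv2.imwrite('pics/z8.png',cv2.convertScaleAbs(c,alpha=1.5))
for P in [(-36.5,-2,77.5),(-36.5,-2,67),(-36.5,-2,70)]: print(((proj('top',wor(P))-[205,185])*5.7).round(),((proj('side',wor(P))-[235,175])*6+[405,0]).round())
"
```

```text
19.2 [ 507.14246077 -292.27589955  174.70223028] [ -76.8 -238.5  174.7] [-0.2248128  -0.11853203 -0.18347867]
[193. 123.] [588. 153.]
[195. 127.] [588. 174.]
[194. 126.] [588. 168.]
```

View pics/z8.png

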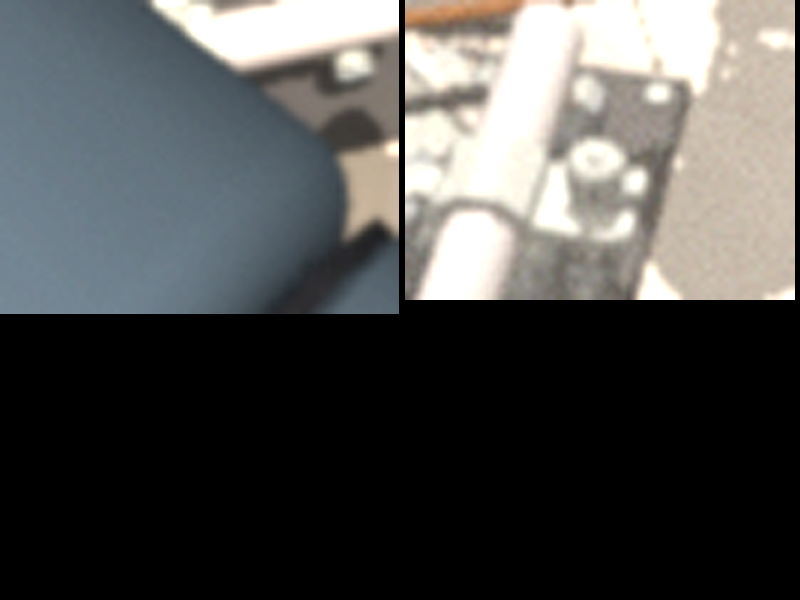

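The nut stands upright behind the lips (nut top at (597,160), lips visible at (633,180) and (622,222)). I check that it is fully down by touching its top with shut fingers; seated, the top should be at z = 77.5.

Emit:
move_arm(grip=[0,0,0,0,0,0,0,0,0,0,0,0,0,0], travel=[[0,4,0],[0,4,0],[0,4,0],[0,4,0],[0,4,0],[0,4,0],[0,0,0],[0,0,-4],[0,0,-3],[0,0,-1.5],[0,0,-0.8],[0,0,-0.2],[0,0,-0.2],[0,0,0]], dr=[[0,0,0],[0,0,0],[0,0,0],[0,0,0],[0,0,0],[0,0,0],[0,0,0],[0,0,0],[0,0,0],[0,0,0],[0,0,0],[0,0,0],[0,0,0],[0,0,0]])

```text
t: 20.6
position: [508.1, -51.8, 78.2]
tool_rot: [[0.986, 0.165, 0.001], [0.165, -0.986, -0.0], [0.001, 0.001, -1.0]]
ft_force: [0.2, -0.6, -0.5]
grip_width: 0.007
grasp_force: 0.0
```

Emit:
move_arm(grip=[0,0,0,0], travel=[[0,0,-0.1],[0,0,-0.1],[0,0,0],[0,0,0]], dr=[[0,0,0],[0,0,0],[0,0,0],[0,0,0]])

```text
t: 21.0
position: [509.2, -51.9, 77.7]
tool_rot: [[0.986, 0.165, 0.004], [0.165, -0.986, -0.001], [0.004, 0.002, -1.0]]
ft_force: [-0.6, 1.6, 10.8]
grip_width: 0.01
grasp_force: 5.6
```

Contact at z = 77.7 with 11 N, so the nut is fully down. I retreat and hand in.

Emit:
move_arm(grip=[0,0,0,4,4,4,4,4,4], travel=[[0,0,1],[0,0,3],[0,0,4],[0,0,4],[0,-4,0],[0,-4,0],[0,-4,0],[0,0,0],[0,0,0]], dr=[[0,0,0],[0,0,0],[0,0,0],[0,0,0],[0,0,0],[0,0,0],[0,0,0],[0,0,0],[0,0,0]])

```text
t: 21.9
position: [507.2, -172.3, 195.8]
tool_rot: [[0.987, 0.163, 0.0], [0.163, -0.987, 0.0], [0.0, -0.0, -1.0]]
ft_force: [-0.9, 0.1, 0.0]
grip_width: 0.426
grasp_force: 0.0
```

```bash
python3 -c "
from workcell import manip
o=manip.observe();print(o['t'],o['position'],o['ft_force']);print(manip.finish_job())"
```

```text
21.9 [ 507.24230757 -172.32767354  195.82050902] [-0.85955513  0.09324015  0.0403596 ]
the job is handed in; nothing more can be done
None
```

Job handed in at 21.9 s: the tube is against the stop, the strap is pressed down on it, the nut is fully down behind the lips (its top felt at z = 77.7 mm), forces read between moves peaked near 13 N, and the gripper is clear.

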